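# Hold the valve spring down for the collets

## Robot

A 6-joint arm with a two-finger parallel gripper is mounted at the origin on the work surface. World frame = base frame: x ahead of the robot, y to its left, z up, the work surface at z = 0. Lengths are in m, angles in degrees, forces in N, time in s.
With the tool pointing down it reaches from about 0.25 to 0.85 m from the base axis. Payload 12.5 kg.
Tool frame: the origin (TCP) lies midway between the tips of the shut fingers; the grasp point (between the pads) lies 19 mm behind it; z points along the fingers, y is the line along which they close (so a half turn about z gives the same grasp; the last joint's range is limited). The gripper opens to 93 mm and grips with 3 to 60 N. Pads are 15 mm wide; open, the fingers measure 128 mm over their backs; the gripper's body (75 mm by 188 mm) begins 65 mm behind the grasp point.
Start: joints at [-69.076, 20.094, 94.641, -0, 65.266, -4.847], TCP at [0.239, -0.495, 0.219] pointing down, gripper open.
Joint ranges: [-157.81, 157.81], [-45, 120.19], [0.68, 151.7], [-89.99, 269.99], [4.06, 180], [-164.3, 164.3]. Speed limits (degrees/s): [127.2, 127.2, 159.86, 180, 180, 180].

## Interface

Orientations are given as [roll, pitch, yaw] about the fixed x, y, z axes, in that order (R = Rz(yaw) Ry(pitch) Rx(roll)).
In Python, from station import * gives the robot as it stands.
- The arm moves only by the shell command python3 -m inch 'ROWS'. ROWS is JSON, one flat list of numbers, 7 for each row, row after row: the opening, from 0 (shut) to 1 (fully open), then the shift along the tool's x, y, z normalised to -1 to 1, where 1 is 1 m, then the turn, a rotation vector about the tool's x, y, z normalised to -1 to 1, where 1 is 360 degrees. A call has exactly 5 rows; each row is the pose to reach, as a shift and turn from the pose commanded when the call began, along the tool's axes at that moment, turning the shorter way round; what a row does not reach only later rows make up. A row lasts 1/12 s, in which the tool goes at most 41.7 mm and 7.16 degrees, less where a joint would pass 70% of its speed; a pose out of reach is approached as far as the arm can. A call with a number of a shift or a turn outside -1 to 1 is refused whole. A call with a gripper value outside its range is refused whole. The fingers move at their own pace and stop on an object; the grip force is fixed at half the most. Time passes only in rows, so rows that repeat a pose let the fingers close, or fill a call up. It gives the time, the measured TCP pose, the force, the opening and the grip force at its end, in the units of the state.
- get_state(): the state, without advancing time (a new reading comes with each control period).
- grab_frame(name): name is "side" or "top"; returns the picture (384x512x3 uint8, blue, green, red); there is no depth.
- camera_params(name): a dict with "fx", "fy", "cx", "cy" (pixels), "R" (3x3) and "t" (3): a world point X has camera coordinates R X + t. Camera axes: x right, y down, z forward; pixel columns grow to the right and rows downward; lengths in m; the calibration is good to about 2 mm. A picture is of the moment at which its call begins. camera_params takes no time and is no camera call.
- finish_job(): hands the job in; it is judged then, once.
The state is a dict: "clock": time; "joint_pos": joint angles; "qvel": joint speeds; "tau": joint torques, N m; "position": TCP position; "ee_rot": TCP orientation; "contact_force": force on the tool from outside, world axes, zero at the start; "torque": the same for the moment, N m; "gripper_width": finger opening in m; "gripper_force": force on a finger pad.
Only numpy, scipy, OpenCV 4.12 (cv2) and the standard library are available. Lean on these libraries where they do the work, as an engineer would, in place of code of your own. Each camera call takes 0.05 s, during which the arm holds its last target. There are 200 camera calls.

## Task

Set the loose spring retainer on the open valve spring of the cylinder head, spigot down, so that the valve stem comes up into its hole, and let go of it. Then bring the compressor lever down under control so that its fork bears on the retainer, push the spring down 13 mm so that the collet groove of the stem stands clear above the retainer (never so far that it runs down on to the valve guide, at about 17 mm), and finish with the lever still held there for me to drop the collets in. Leave the rocker arm, the dish and the spanner where they lie.

Things in the scene. Friction and masses are not known exactly. Their poses are not given: they have to be found in the camera images.
- fixture: Finned aluminium cylinder head (x -77 to 35, y +-50 mm, top face 52 mm up) bolted on a grey base plate (x -150 to 140, y +-60, 12 mm thick) with the fulcrum post of a valve-spring compressor (two cheeks and a bolt, 30 x 41 mm, 101 mm high). Fixed to the bench. Origin: on the bench under the open valve's axis; z up; +x runs from that valve to the post 85 mm away.
- stem_tip (a point): Tip of the open valve's stem, a fixed upright steel rod 7 mm thick in the middle of the open spring; the tip is 93 mm above the bench. The collet groove, a waist, lies 3 to 6 mm under the tip.
- other_valve (a point): Stem tip of the other valve, already assembled (retainer 33 mm wide, its top 92 mm above the bench; tip 95.5 mm): fixed, 42 mm from the open valve towards the fixture's -x. Leave it.
- spring: The open valve spring: upright coil spring 29 mm outside, 23 mm inside, fixed at its foot. Origin: centre of its flat top end, 92 mm above the bench when free; it goes straight down as the spring is compressed (79 mm above the bench at 13 mm). 3200 N/m, about 42 N at 13 mm; coils bind at 19 mm.
- retainer: Loose steel spring retainer, about 45 g, a round ring 9 mm high: flange 34 mm wide and 5 mm thick on top, under it a spigot 19 mm wide and 4 mm high that enters the spring; 11 mm hole through its axis. Origin: centre of the spigot's underside; z up its axis. It lies spigot down on the bench, left or right of the base plate. Seated, the flange rests on the spring top, 4 mm above the origin.
- lever (a joint): Angle of the compressor lever in rad: 0 level, positive raised, range -0.14 to 1.6; 0.45 kg. It turns about the fulcrum bolt in the upright plane of the fixture's x axis. Parked nearly upright it stays by friction (0.2 N m); from lower angles it falls. The fork meets the seated retainer at about 0.13; 13 mm of spring is at about -0.02. Holding that takes about 12 N down at the grip.
- lever_hinge (a point): Axis of the fulcrum bolt: 85 mm along the fixture's +x from the open valve, 86 mm above the bench.
- grip (a point): Middle of the lever's round black rubber grip, 24 mm thick, 90 mm long (45 mm either way along the lever). Lever level: 245 mm from the hinge towards the fixture's -x and 27 mm above it; it turns with the lever about the hinge. The bar between is 11 mm wide, 20 mm high.
- fork (a point): Under the lever, midway between the ends of the fork's two prongs (15 mm apart inside, so that they straddle the stem). Lever level: 85 mm from the hinge towards the fixture's -x, at the hinge's height. Lever upright: about 85 mm above the hinge.
- rocker: Bystander: dark steel rocker arm, 90 mm long, 22 mm high, loose on the bench beside the base plate. Origin: under its hub, on the bench.
- dish: Bystander: shallow round steel dish with two brass collet halves, 76 mm wide, 18 mm high, loose on the bench. Origin: centre of its underside.
- wrench: Bystander: steel spanner, 160 mm long, lying loose on the bench. Origin: under its middle.
Mind the look-alikes: they are no part of the job. Of the things shaped like the retainer, the steel one is meant.

How it is judged (in metres and radians):
On the way:
1. the retainer sits flat on the free spring, spigot in, the stem in its hole, let go (horizontal distance between retainer and stem_tip below 0.003 m and z of retainer in the frame of spring between -0.006 and -0.0025 m and angle between retainer's own z axis and vertical below 0.12 rad and contact force between the fingers and retainer below 0.1 N and z of spring in the frame of fixture above 0.089 m), for 0.3 s.
At the end, for the whole second after the job is handed in: The robot holds the lever down, still: the spring is compressed 13 mm (11 to 15 mm), the fork bears on the retainer with over 25 N, the retainer sits flat (within about 7 degrees) on the spring within 3 mm of the stem's axis, and the robot touches the lever and not the retainer (z of spring in the frame of fixture between 0.077 and 0.081 m and contact force between lever and retainer above 25 N and horizontal distance between retainer and stem_tip below 0.003 m and z of retainer in the frame of spring between -0.006 and -0.0025 m and angle between retainer's own z axis and vertical below 0.12 rad and contact force between the fingers and retainer below 0.1 N and contact force between any of the fingers, the arm and lever above 4 N and linear speed of spring below 0.005 m/s); the arm keeps its last pose, push and grip.
It fails at once if the spring is pushed down 17 mm or more, on to the valve guide (z of spring in the frame of fixture below 0.075 m).
It fails at once if the rocker arm, the dish or the spanner is shifted more than 20 mm (distance of any of rocker, dish, wrench from where it was at the start of the episode above 0.02 m).
It also fails if it takes over 72 s, if anything falls off the work surface, if the arm or the gripper's body presses on something with over 40 N, if the wrist force passes 120 N, or if a joint passes its speed limit or range.

## Working session

There is one attempt and no reset: what is moved stays moved. The work goes in short steps, Python scripts to look and compute and a shell command to move; the robot and the scene stay as the last step left them, time stands still between calls to the robot, and variables do not carry over. Pictures are saved under pics/ and viewed, at most 10 in all, crops included, and the job is handed in when it is done.

```bash
mkdir -p pics; ls; python3 - <<'E'
from station import *
import cv2
for n in("side","top"):
    cv2.imwrite(f"pics/{n}0.png",grab_frame(n)); p=camera_params(n); print(n,p)
s=get_state(); print(s)
E
```

```text
pics
side {'fx': 373.4854666449624, 'fy': 373.4854666449624, 'cx': 253.13911868892666, 'cy': 193.17794492016426, 'R': array([[-0.79478628, -0.60661055, -0.01839564],
       [-0.41581038,  0.56637658, -0.71156117],
       [ 0.44205937, -0.55788995, -0.70238331]]), 't': array([0.48785429, 0.27915157, 0.53832945])}
top {'fx': 376.8003621836165, 'fy': 376.8003621836165, 'cx': 255.0717999464969, 'cy': 196.34653283892493, 'R': array([[ 0.00603531, -0.99979483, -0.01933568],
       [-0.99490969, -0.00405853, -0.10068882],
       [ 0.10058969,  0.01984495, -0.99473006]]), 't': array([0.05052677, 0.57711406, 0.84014643])}
{'clock': 0.1, 'joint_pos': array([-6.90755550e+01,  2.01204677e+01,  9.46710806e+01,  7.01870437e-04,
        6.52653111e+01, -4.84931731e+00]), 'qvel': array([-0.08266683, -0.16202521, -0.13067401,  0.01767662, -0.03262689,
        0.06755839]), 'tau': array([-3.38143791e-04, -4.98035717e+01, -2.85705543e+01,  7.00051943e-02,
        2.39056157e-02, -3.77478000e-05]), 'position': array([ 0.239054  , -0.49500905,  0.21817736]), 'ee_rot': array([-1.79943398e+02, -5.44154049e-03,  2.57734656e+01]), 'contact_force': array([-1.21581154, -0.08556478,  0.15948569]), 'torque': array([ 0.02114131, -0.05837777,  0.02054523]), 'gripper_force': 0.0, 'gripper_width': 0.09286705885890635}
```

View pics/top0.png

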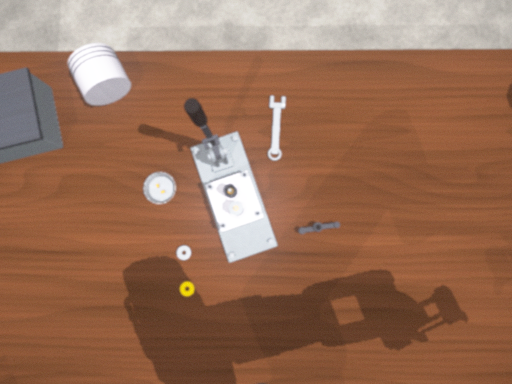

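View pics/side0.png

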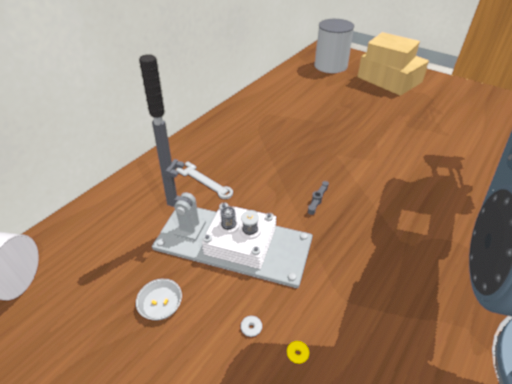

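The top view shows the steel ring at about (184,253) and the brass look-alike at (187,289). The open spring is near (231,190), the assembled valve at (234,208), and the upright lever's grip at (196,112). In the side view the open valve is near (228,212), the other valve near (250,220) and the steel ring at (252,327).

```bash
cat > h.py <<'E'
import numpy as np, cv2
from station import *
def ray(n,u,v):
    p=camera_params(n); R,t=np.array(p["R"]),np.array(p["t"])
    d=R.T@np.array([(u-p["cx"])/p["fx"],(v-p["cy"])/p["fy"],1.]); return -R.T@t,d
def plane(n,u,v,z):
    o,d=ray(n,u,v); return o+d*(z-o[2])/d[2]
def proj(n,X):
    p=camera_params(n); c=np.array(p["R"])@X+p["t"]; return np.array([c[0]/c[2]*p["fx"]+p["cx"],c[1]/c[2]*p["fy"]+p["cy"]])
E
python3 - <<'E'
from h import *
for n,box in(("top",(170,240,200,265)),("side",(238,312,266,342))):
    im=cv2.imread(f"pics/{n}0.png"); x0,y0,x1,y1=box
    c=im[y0:y1,x0:x1].astype(int); m=(c.min(2)>110).astype(np.uint8)
    cs,_=cv2.findContours(m,0,1); k=max(cs,key=cv2.contourArea); (u,v),r=cv2.minEnclosingCircle(k); e=cv2.fitEllipse(k)
    print(n,"ring",u+x0,v+y0,r,e, plane(n,e[0][0]+x0,e[0][1]+y0,.008))
# plate
im=cv2.imread("pics/top0.png"); hsv=cv2.cvtColor(im,cv2.COLOR_BGR2HSV)
m=((hsv[...,1]<70)&(hsv[...,2]>110)).astype(np.uint8); m[:125]=0;m[270:]=0;m[:,:187]=0;m[:,282:]=0; 
m[:165,262:]=0
cs,_=cv2.findContours(m,0,1);k=cv2.convexHull(max(cs,key=cv2.contourArea)); rr=cv2.minAreaRect(k); print(rr)
for b in cv2.boxPoints(rr): print(b,plane("top",*b,.012))
a=cv2.resize(im[120:270,170:290],None,fx=5,fy=5,interpolation=cv2.INTER_CUBIC)[:750][:600]
s=cv2.imread("pics/side0.png"); b=cv2.resize(s[190:270,180:300],None,fx=6,fy=6,interpolation=cv2.INTER_CUBIC)
cv2.imwrite("pics/a.png",cv2.resize(im[120:240,180:280],None,fx=5,fy=5,interpolation=cv2.INTER_CUBIC)); cv2.imwrite("pics/b.png",b)
E
```

```text
top ring 183.2857141494751 252.2857141494751 8.177969932556152 ((13.420588493347168, 12.394548416137695), (15.032354354858398, 15.710434913635254), 50.19041061401367) [0.44656679 0.22073382 0.008     ]
side ring 251.05882358551025 325.67647075653076 11.185275077819824 ((13.013032913208008, 13.518166542053223), (20.825607299804688, 21.783140182495117), 94.89326477050781) [0.44697912 0.22403179 0.008     ]
((232.40257263183594, 194.98745727539062), (126.72045135498047, 53.424171447753906), 70.76932525634766)
[186.31192 143.96094] [0.70419708 0.21944538 0.012     ]
[236.75502 126.3645 ] [0.74745891 0.09883683 0.012     ]
[278.49323 246.01398] [ 0.46296314 -0.00128496  0.012     ]
[228.05013 263.6104 ] [0.42175524 0.11546437 0.012     ]
```

View pics/a.png

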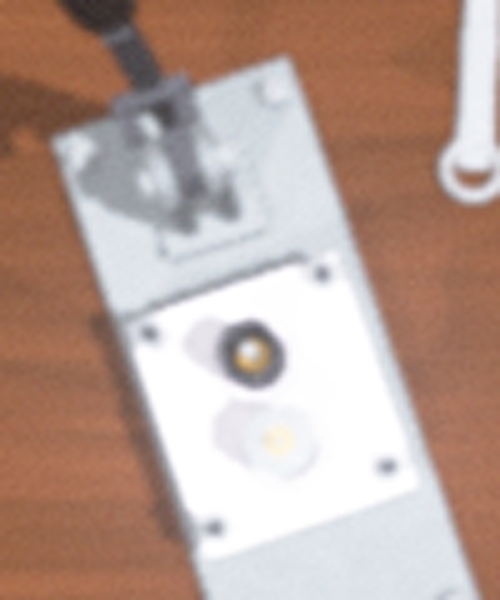

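View pics/b.png

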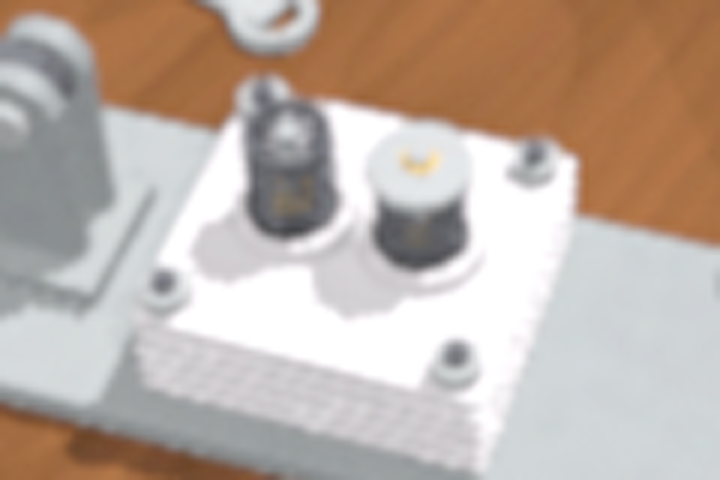

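Crop a shows the stem tip at about (230,190) in the top picture, inside the dark spring ring. The assembled valve's tip is at about (235.8,207.2). Crop b shows the stem tip at about (228.1,211.3) in the side picture and the other valve at (249.3,216).

```bash
python3 - <<'E'
from h import *
im=cv2.imread("pics/top0.png"); s=cv2.imread("pics/side0.png")
c=im[178:203,216:246].max(2); m=((c<140)).astype(np.uint8)
cs,_=cv2.findContours(m,0,1); k=max(cs,key=cv2.contourArea); e=cv2.fitEllipse(k); print("spring ring",e[0][0]+216,e[0][1]+178,e[1], plane("top",e[0][0]+216,e[0][1]+178,.091))
def tri(a,b):
    (o1,d1),(o2,d2)=ray("top",*a),ray("side",*b)
    t=np.linalg.lstsq(np.c_[d1,-d2],o2-o1,rcond=None)[0]; p,q=o1+d1*t[0],o2+d2*t[1]; return (p+q)/2,np.linalg.norm(p-q)
print("stem",tri((230,190),(228.1,211.3)),plane("top",230,190,.093),plane("side",228.1,211.3,.093))
print("other",tri((235.8,207.2),(249.3,216)),plane("top",235.8,207.2,.0955),plane("side",249.3,216,.0955))
# grip
for n,im_,b in(("top",im,(180,92,212,130)),("side",s,(135,50,170,122))):
    c=im_[b[1]:b[3],b[0]:b[2]].max(2);m=(c<60).astype(np.uint8);cs,_=cv2.findContours(m,0,1);k=max(cs,key=cv2.contourArea);r=cv2.minAreaRect(k);print(n,"grip",r[0][0]+b[0],r[0][1]+b[1],r[1:],[tuple(q+np.array(b[:2])) for q in cv2.boxPoints(r)])
# predicted grip for yaw 19.7 and lever angles
y=np.radians(19.7);ex=np.array([np.cos(y),np.sin(y),0]);ez=np.array([0,0,1.])
o=plane("top",230,190,.093);o[2]=0
h=o+.085*ex+.086*ez; 
for a in(1.3,1.4,1.5,1.55,1.6):
    d=-np.cos(a)*ex+np.sin(a)*ez; nn=np.sin(a)*ex+np.cos(a)*ez
    print(a,[proj(n,h+r*d+.027*nn).round(1).tolist() for n in("top","side") for r in (.2,.245,.29)])
E
```

```text
spring ring 229.86764240264893 190.33382320404053 (9.671890258789062, 11.08984661102295) [0.58342106 0.10651956 0.091     ]
stem (array([0.58536542, 0.10710797, 0.0892941 ]), np.float64(0.002464465298332055)) [0.58390915 0.10606936 0.093     ] [0.58408545 0.11015605 0.093     ]
other (array([0.54783057, 0.09383185, 0.08962829]), np.float64(0.0014398298321132252)) [0.54680317 0.09301837 0.0955    ] [0.54512613 0.09824501 0.0955    ]
top grip 198.99999809265137 117.99999809265137 ((13.867504119873047, 11.648702621459961), 56.30992889404297) [(np.float64(190.30769062042236), np.float64(115.4615364074707)), (np.float64(199.99999809265137), np.float64(109.0)), (np.float64(207.6923065185547), np.float64(120.53845977783203)), (np.float64(197.99999809265137), np.float64(126.99999618530273))]
side grip 152.38087463378906 87.99161148071289 ((57.1174430847168, 14.77175235748291), 79.99201965332031) [(np.float64(140.1442985534668), np.float64(61.151010513305664)), (np.float64(154.69127655029297), np.float64(58.58389472961426)), (np.float64(164.61745071411133), np.float64(114.83221435546875)), (np.float64(150.07047271728516), np.float64(117.39933013916016))]
1.3 [[208.7, 143.7], [207.2, 144.2], [205.4, 144.7], [184.8, 112.6], [188.1, 86.9], [191.8, 57.6]]
1.4 [[204.7, 132.2], [201.9, 129.0], [198.6, 125.2], [172.2, 109.5], [171.7, 82.7], [171.2, 52.2]]
1.5 [[200.8, 121.0], [196.8, 114.2], [192.0, 106.2], [160.0, 107.7], [155.9, 80.2], [151.2, 49.1]]
1.55 [[199.0, 115.7], [194.3, 107.1], [188.9, 97.1], [154.2, 107.2], [148.2, 79.5], [141.6, 48.4]]
1.6 [[197.3, 110.4], [192.0, 100.2], [185.9, 88.2], [148.4, 107.0], [140.8, 79.3], [132.3, 48.2]]
```

```bash
cat >> h.py <<'E'
from scipy.spatial.transform import Rotation as Ro
def eul(r): return Ro.from_euler("xyz",r,degrees=True)
def plan(wps,start=None):
    """wps: [(pos,rpy)] -> tool-frame shift (m) and turn (rev) of each leg from the one before"""
    s=get_state(); p,R=(s["position"],eul(s["ee_rot"])) if start is None else (np.array(start[0]),eul(start[1]))
    for q,r in wps:
        q=np.array(q,float); R2=eul(r); d=R.inv().apply(q-p); w=(R.inv()*R2).as_rotvec()/2/np.pi
        print((d).round(4).tolist(),(w).round(4).tolist(),"rows>=",max(np.linalg.norm(d)/.0417,np.linalg.norm(w)*360/7.16).round(1)); p,R=q,R2
E
python3 - <<'E'
from h import *
a=np.array([.239,-.495,.218]);b=np.array([.4468,.2222,.18])
plan([(a+(b-a)*k/4,[180,0,25.8+84*k/4]) for k in(1,2,3,4)]+[([.4468,.2222,.05],[180,0,109.8])])
E
```

```text
[0.1247, -0.1389, 0.0098] [-0.0002, -0.0, -0.0584] rows>= 4.5
[0.1663, -0.0849, 0.0095] [0.0, 0.0, -0.0583] rows>= 4.5
[0.1856, -0.0196, 0.0095] [0.0, 0.0, -0.0583] rows>= 4.5
[0.1803, 0.0482, 0.0095] [0.0, 0.0, -0.0583] rows>= 4.5
[-0.0, -0.0, 0.13] [0.0, 0.0, 0.0] rows>= 3.1
```

```bash
python3 -m inch '[0.7,0.025,-0.028,0.002,0,0,-0.0117, 0.7,0.05,-0.0556,0.004,0,0,-0.0233, 0.7,0.075,-0.0833,0.006,0,0,-0.035, 0.7,0.1,-0.111,0.008,0,0,-0.0467, 0.7,0.1247,-0.1389,0.01,0,0,-0.0583]' && python3 -m inch '[0.7,0.033,-0.017,0.002,0,0,-0.0117, 0.7,0.066,-0.034,0.004,0,0,-0.0233, 0.7,0.1,-0.051,0.006,0,0,-0.035, 0.7,0.133,-0.068,0.008,0,0,-0.0467, 0.7,0.1663,-0.0849,0.01,0,0,-0.0583]' && python3 -m inch '[0.7,0.037,-0.004,0.002,0,0,-0.0117, 0.7,0.074,-0.008,0.004,0,0,-0.0233, 0.7,0.111,-0.012,0.006,0,0,-0.035, 0.7,0.148,-0.016,0.008,0,0,-0.0467, 0.7,0.1856,-0.0196,0.01,0,0,-0.0583]' && python3 -m inch '[0.7,0.036,0.01,0.002,0,0,-0.0117, 0.7,0.072,0.02,0.004,0,0,-0.0233, 0.7,0.108,0.03,0.006,0,0,-0.035, 0.7,0.144,0.04,0.008,0,0,-0.0467, 0.7,0.1803,0.0482,0.01,0,0,-0.0583]'
python3 - <<'E'
from h import *
b=[.4468,.2222]
plan([(b+[.06],[180,0,109.8]),(b+[.003],[180,0,109.8])])
E
```

```text
clock: 0.52
position: [0.291, -0.3142, 0.2083]
ee_rot: [-180.0, -0.0, 46.9]
contact_force: [1.0, -0.1, 0.6]
gripper_width: 0.0663
gripper_force: 0.0
clock: 0.93
position: [0.343, -0.1349, 0.1985]
ee_rot: [180.0, 0.0, 67.9]
contact_force: [1.7, -0.3, -0.1]
gripper_width: 0.0649
gripper_force: 0.0
clock: 1.35
position: [0.3952, 0.0445, 0.1885]
ee_rot: [180.0, 0.0, 88.9]
contact_force: [1.3, -0.9, 0.3]
gripper_width: 0.0647
gripper_force: 0.0
clock: 1.77
position: [0.4476, 0.2237, 0.1783]
ee_rot: [-180.0, 0.0, 110.0]
contact_force: [0.5, 0.1, 0.3]
gripper_width: 0.0652
gripper_force: 0.0
[-0.0012, -0.0012, 0.1183] [-0.0, 0.0, 0.0004] rows>= 2.8
[0.0, -0.0, 0.057] [0.0, 0.0, 0.0] rows>= 1.4
```

```bash
python3 -m inch '[0.7,-0.0012,-0.0012,0.04,0,0,0, 0.7,-0.0012,-0.0012,0.08,0,0,0, 0.7,-0.0012,-0.0012,0.12,0,0,0, 0.7,-0.0012,-0.0012,0.15,0,0,0, 0.7,-0.0012,-0.0012,0.175,0,0,0]' && python3 -m inch '[0,0,0,0,0,0,0, 0,0,0,0,0,0,0, 0,0,0,0,0,0,0, 0,0,0,0,0,0,0, 0,0,0,0,0,0,0]' && python3 -m inch '[0,0,0,0,0,0,0, 0,0,0,0,0,0,0, 0.65,0,0,0,0,0,0, 0.65,0,0,0,0,0,0, 0.65,0,0,0,0,0,0]' && python3 -m inch '[0.65,0,0,0,0,0,0.018, 0.65,0,0,0,0,0,0.036, 0.65,0,0,0,0,0,0.054, 0.65,0,0,0,0,0,0.072, 0.65,0,0,0,0,0,0.09]' && python3 -m inch '[0.65,0,0,0,0,0,0.018, 0.65,0,0,0,0,0,0.036, 0.65,0,0,0,0,0,0.054, 0.65,0,0,0,0,0,0.072, 0.65,0,0,0,0,0,0.09]' && python3 -m inch '[0.65,0,0,0,0,0,0.018, 0.65,0,0,0,0,0,0.036, 0.65,0,0,0,0,0,0.054, 0.65,0,0,0,0,0,0.07, 0.65,0,0,0,0,0,0.07]' && python3 -m inch '[0,0,0,0,0,0,0, 0,0,0,0,0,0,0, 0,0,0,0,0,0,0, 0,0,0,0,0,0,0, 0,0,0,0,0,0,0]'&& python3 -m inch '[0,0,0,0,0,0,0, 0,0,0,0,0,0,0, 0,0,0,0,0,0,0, 0,0,0,0,0,0,0, 0,0,0,0,0,0,0]'
```

```text
clock: 2.18
position: [0.4455, 0.2199, 0.0011]
ee_rot: [-179.9, 0.0, 109.7]
contact_force: [1.3, -0.5, -0.6]
gripper_width: 0.0655
gripper_force: 0.0
clock: 2.6
position: [0.4467, 0.2202, 0.0038]
ee_rot: [180.0, -0.0, 109.7]
contact_force: [-0.3, -0.1, -0.1]
gripper_width: 0.0364
gripper_force: 0.1
clock: 3.02
position: [0.4467, 0.2202, 0.0037]
ee_rot: [180.0, -0.0, 109.7]
contact_force: [1.0, 0.1, -0.5]
gripper_width: 0.0477
gripper_force: 0.0
clock: 3.43
position: [0.4467, 0.2202, 0.0036]
ee_rot: [-180.0, -0.0, 77.0]
contact_force: [-0.3, 0.7, 0.2]
gripper_width: 0.0603
gripper_force: 0.0
clock: 3.85
position: [0.4467, 0.2202, 0.0036]
ee_rot: [-180.0, -0.0, 44.6]
contact_force: [-0.1, -0.7, -0.5]
gripper_width: 0.0605
gripper_force: 0.0
clock: 4.27
position: [0.4467, 0.2202, 0.0036]
ee_rot: [-180.0, 0.0, 19.5]
contact_force: [0.6, -0.2, 0.0]
gripper_width: 0.0604
gripper_force: 0.0
clock: 4.68
position: [0.4467, 0.2202, 0.0036]
ee_rot: [-180.0, 0.0, 19.8]
contact_force: [-0.2, 0.2, -0.5]
gripper_width: 0.0322
gripper_force: 30.1
clock: 5.1
position: [0.4467, 0.2202, 0.0036]
ee_rot: [-180.0, 0.0, 19.7]
contact_force: [0.7, -0.2, -0.0]
gripper_width: 0.0321
gripper_force: 30.0
```

```bash
python3 -m inch '[0,0,0,-0.03,0,0,0, 0,0,0,-0.06,0,0,0, 0,0,0,-0.09,0,0,0, 0,0,0,-0.12,0,0,0, 0,0,0,-0.12,0,0,0]'; python3 - <<'E'
from h import *
s=grab_frame("side"); p=proj("side",get_state()["position"]); print(p)
u,v=p.astype(int); cv2.imwrite("pics/c.png",cv2.resize(s[v-50:v+50,u-60:u+60],None,fx=6,fy=6,interpolation=cv2.INTER_CUBIC))
E
```

```text
clock: 5.52
position: [0.4491, 0.2211, 0.1286]
ee_rot: [-180.0, -0.4, 19.7]
contact_force: [0.4, 0.9, 0.8]
gripper_width: 0.0321
gripper_force: 30.0
[249.95864929 284.38994715]
```

View pics/c.png

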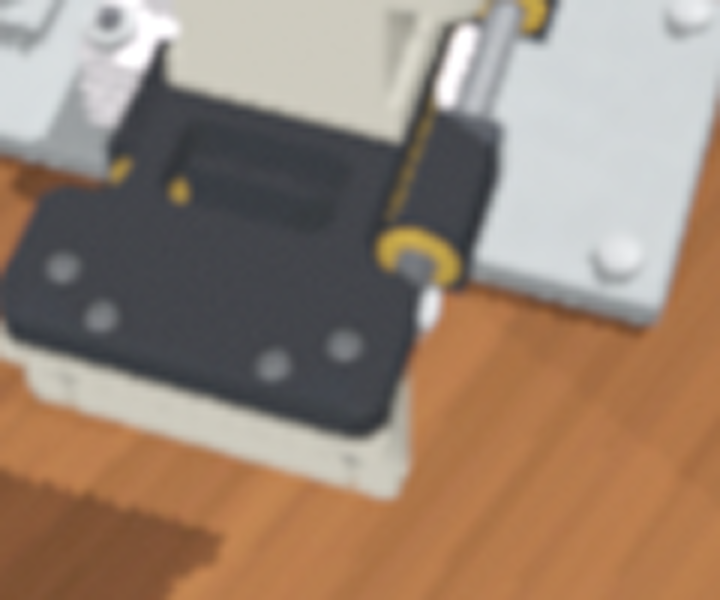

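The gripper hides the ring in this view, but the jaws hold something 32 mm wide with 30 N. After I correct each camera by the known grasp point, both put the stem at (0.5838, 0.1063).

```bash
python3 - <<'E'
from h import *
print(get_state()["position"],get_state()["gripper_width"])
plan([([.5838,.1063,.120],[180,0,19.7])])
E
```

```text
[0.44806291 0.22071689 0.12606959] 0.03187299376330768
[0.0891, 0.1535, 0.0065] [-0.0, -0.0008, 0.0001] rows>= 4.3
```

```bash
python3 -m inch '[0,0.02,0.034,0,0,0,0, 0,0.04,0.068,0,0,0,0, 0,0.06,0.102,0,0,0,0, 0,0.08,0.135,0,0,0,0, 0,0.0907,0.1535,0.0036,0,0,0]' && python3 -m inch '[0,0,0,0,0,0,0, 0,0,0,0,0,0,0, 0,0,0,0,0,0,0, 0,0,0,0,0,0,0, 0,0,0,0,0,0,0]'; python3 - <<'E'
from h import *
for n in("side","top"):
    s=grab_frame(n); p=proj(n,np.array([.5838,.1063,.1])); print(n,p,get_state()["position"])
    u,v=p.astype(int); cv2.imwrite(f"pics/d{n}.png",cv2.resize(s[v-40:v+40,u-40:u+40],None,fx=6,fy=6,interpolation=cv2.INTER_CUBIC))
a=np.hstack([cv2.imread("pics/dside.png"),cv2.imread("pics/dtop.png")]); cv2.imwrite("pics/d.png",cv2.resize(a,(800,400)))
E
```

```text
clock: 5.98
position: [0.5862, 0.1037, 0.119]
ee_rot: [180.0, -0.0, 19.6]
contact_force: [0.4, -0.3, -0.0]
gripper_width: 0.032
gripper_force: 30.0
clock: 6.4
position: [0.5832, 0.1071, 0.12]
ee_rot: [-180.0, 0.0, 19.8]
contact_force: [0.2, -0.3, -0.6]
gripper_width: 0.0321
gripper_force: 30.0
side [229.356428   207.43224766] [0.58335249 0.10706863 0.12009703]
top [229.6096453 189.6640786] [0.58348853 0.1069394  0.12016702]
```

View pics/d.png

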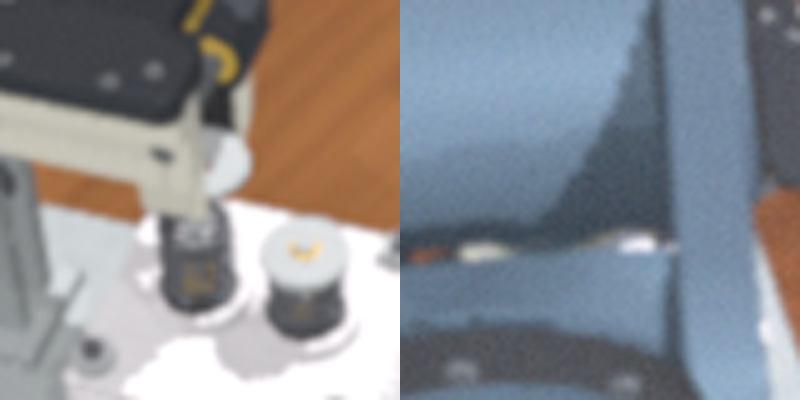

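The side crop shows the stem tip at about (228,212), with the steel flange held above it. The part of the flange right of the finger has its right edge at u≈239 and its lower edge at v≈206. I'll compare that with where the flange should appear.

```bash
python3 - <<'E'
from h import *
P=get_state()["position"]
for name,off in(("raw",0),("bias",np.array([.0003,.0035,0]))):
    for z in(-.0036+.004,-.0036+.009):
        c=P+off+np.array([0,0,z]); t=np.linspace(0,2*np.pi,73)
        q=np.array([proj("side",c+.017*np.array([np.cos(a),np.sin(a),0])) for a in t]); print(name,z,"right",q[:,0].max(),"at v",q[q[:,0].argmax(),1],"bottom",q[:,1].max(),"at u",q[q[:,1].argmax(),0],"top",q[:,1].min())
print("stem",proj("side",np.array([.5838,.1063,.093])+[.0003,.0035,0]))
im=cv2.imread("pics/dside.png")[::6,::6]  # back to native pixels (origin 189,167)
g=grab_frame("side")[185:212,224:246]
print(g.min(2))
E
```

```text
raw 0.0004000000000000002 right 238.2492571501708 at v 199.20980273532618 bottom 206.74918205180137 at u 227.64216748484213 top 192.82163881257202
raw 0.005399999999999999 right 238.11570088192533 at v 197.19422254927395 bottom 204.73587510706034 at u 227.44746397820654 top 190.80791795381657
bias 0.0004000000000000002 right 236.8515701786968 at v 200.29330672720624 bottom 207.87528253143776 at u 226.18701775489353 top 193.8683753546142
bias 0.005399999999999999 right 236.7100506982309 at v 198.2779380414163 bottom 205.86243351203123 at u 225.98370173829446 top 191.8546713258401
stem [228.22162306 211.1786602 ]
[[ 55  53  73  91  97  87  78  60  50  48  71 125 165 176 164 124  77  63
   64  65  66  67]
 [ 52  63  98 122 114  89  69  53  48  47  70 122 165 178 164 123  76  63
   63  65  69  69]
 [ 52  76 117 138 119  86  61  51  49  47  67 118 162 177 163 118  74  63
   64  67  69  67]
 [ 58  91 131 144 122  82  53  49  47  48  65 113 159 176 159 111  70  65
   66  68  67  65]
 [ 72 111 144 150 127  82  51  49  48  47  61 104 154 174 158 104  67  64
   65  67  67  65]
 [101 132 153 15
[... 1330 characters left out ...]
1 176 142  93  67  65  66  65
   64  62  64  66]
 [176 176 174 173 180 188 196 195 184 168 149 122  92  70  63  65  62  62
   64  65  64  67]
 [174 173 172 174 179 177 170 161 158 151 140 134 122 103  82  70  62  62
   62  63  64  67]
 [174 174 172 174 179 172 154 136 152 175 195 212 210 187 160 139 121 107
   93  76  67  66]
 [173 173 171 173 177 170 147 123 131 171 215 245 252 241 229 220 209 194
  176 149 133 122]
 [157 161 166 171 175 167 154 136 121 139 192 238 255 255 255 255 252 244
  235 224 219 210]
 [126 139 154 168 170 165 161 149 127 119 166 228 255 255 255 255 255 255
  255 255 255 250]
 [119 142 152 162 163 163 163 149 127 115 154 218 255 255 255 255 255 255
  255 255 255 248]]
```

```bash
python3 -m inch '[0,-0.035,0,-0.015,0,0,0.005, 0,-0.07,0,-0.03,0,0,0.02, 0,-0.1,0,-0.03,0,0,0.04, 0,-0.1,0,-0.03,0,0,0.06, 0,-0.1,0,-0.03,0,0,0.079]' && python3 -m inch '[0,0,0,0,0,0,0.02, 0,0,0,0,0,0,0.04, 0,0,0,0,0,0,0.06, 0,0,0,0,0,0,0.08, 0,0,0,0,0,0,0.099]' && python3 -m inch '[0,0,0,0,0,0,0.021, 0,0,0,0,0,0,0.021, 0,0,0,0,0,0,0.021, 0,0,0,0,0,0,0.021, 0,0,0,0,0,0,0.021]'; python3 - <<'E'
from h import *
s=grab_frame("side"); P=get_state()["position"]; p=proj("side",P); print(p,P)
u,v=p.round().astype(int); cv2.imwrite("pics/e.png",cv2.resize(s[v-25:v+25,u-30:u+30],None,fx=12,fy=12,interpolation=cv2.INTER_CUBIC)); print(u-30,v-25)
E
```

```text
clock: 6.97
position: [0.4886, 0.0724, 0.1507]
ee_rot: [-180.0, -0.0, -9.1]
contact_force: [0.2, 0.1, -1.0]
gripper_width: 0.0322
gripper_force: 30.0
clock: 7.38
position: [0.4897, 0.0728, 0.1502]
ee_rot: [-180.0, -0.0, -44.7]
contact_force: [-0.9, 0.4, -1.2]
gripper_width: 0.0318
gripper_force: 30.0
clock: 7.8
position: [0.4897, 0.0726, 0.1501]
ee_rot: [-180.0, -0.0, -51.7]
contact_force: [-0.5, 0.3, 0.5]
gripper_width: 0.0321
gripper_force: 30.0
[284.91057799 199.2114823 ] [0.48975464 0.07260838 0.15008339]
255 174
```

View pics/e.png

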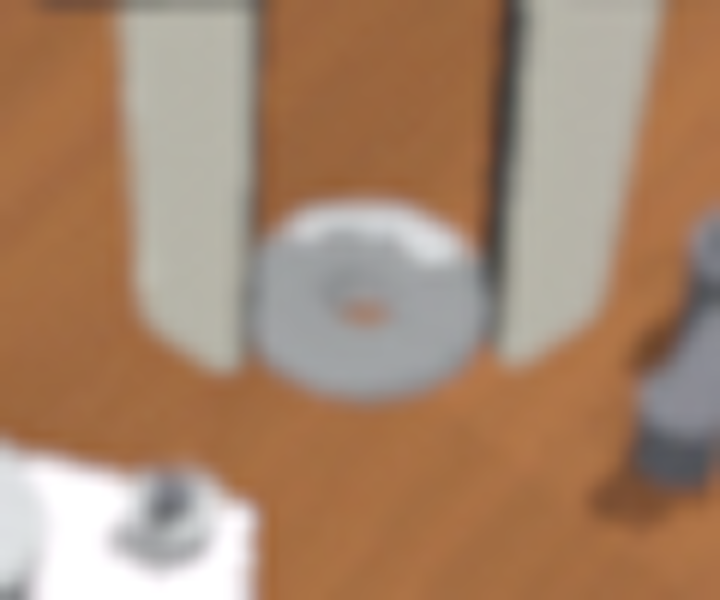

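The held ring is flat between the pads, with its flange spanning u 275.4–295.2, v 190–207 in the full picture. I'll use it to calibrate the side camera against the robot.

```bash
python3 - <<'E'
from h import *
P=get_state()["position"]
t=np.linspace(0,2*np.pi,181)
q=np.array([proj("side",P+np.array([.017*np.cos(a),.017*np.sin(a),z])) for z in(.0004,.0054) for a in t])
print("pred box",q.min(0),q.max(0))
h=np.array([proj("side",P+np.array([.0055*np.cos(a),.0055*np.sin(a),.0054])) for a in t]);print("hole top pred",h.mean(0))
s=grab_frame("side"); im=s[180:215,265:305]; b=im.astype(int); m=((b.max(2)-b.min(2))<45).astype(int)
for r in range(6,32): print(180+r,"".join(".#"[x] for x in m[r]))
print("stem raw",proj("side",np.array([.5838,.1063,.093])))
s0=cv2.imread("pics/side0.png")[203:224,218:242].max(2); print(s0)
E
```

```text
pred box [274.47557371 189.57732637] [295.58806862 206.63672504]
hole top pred [285.03372059 196.87758949]
186 .###########...................#########
187 .###########...................#########
188 .###########...................#########
189 .###########...................#########
190 .##########....................#########
191 .##########....##########......#########
192 .##########...#############....#########
193 .###########################...#########
194 .############################.##########
195 .#######################################
196 .#######################################
197 .#######################################
198 ..######################################
199 ..######################################
200 ..#####################################.
201 ...###################################..
202 ....################################....
203 ......########################..###.....
204 .......###..#################...........
205 ..............##############............
206 ................##########..............
207 ....................##..................
208
[... 1635 characters left out ...]
55 225 152 107 114 118 122 127 130 128 123 119 110 103 114 139 185
  235 255 255 255 250 233]
 [255 255 227 158 108 110 108 108 108 103 102 100 101  97 103 122 143 182
  232 255 255 255 247 226]
 [255 255 235 168 111 111 111 109 109 103  99  98 100 105 104 119 137 179
  230 255 255 255 246 224]
 [255 255 236 169 114 116 113 109 118 114 108 101 107 113 106 114 124 169
  227 255 255 255 252 233]
 [255 251 225 160 105 109 113 112 121 119 110 102 101 107 104 112 116 147
  209 249 255 255 255 243]
 [255 234 198 135  96 106 112 114 125 122 114 106 103 108 105 116 120 132
  184 234 255 255 255 248]
 [253 223 185 124  93 104 110 119 129 124 119 116 114 110 101 113 124 132
  178 231 254 255 255 248]]
```

```bash
python3 - <<'E'
from h import *
for px in((227.6,210.9),(227.9,211.0)): print(plane("side",*px,.093))
T=plane("side",227.8,210.9,.093)[:2]; T=list(np.array([.9*T[0]+.1*.5839,.9*T[1]+.1*.1061]).round(4)); print(T)
plan([([.4897,.0726,.15],[180,0,-16]),(T+[.12],[180,0,19.7])],([.4897,.0726,.15],[180,0,-51.7]))
E
```

```text
[0.5854381  0.10994271 0.093     ]
[0.58484631 0.10980942 0.093     ]
[np.float64(0.585), np.float64(0.1094)]
[0.0, 0.0, 0.0] [0.0, 0.0, -0.0992] rows>= 5.0
[0.0815, -0.0616, 0.03] [0.0, 0.0, -0.0992] rows>= 5.0
```

```bash
python3 -m inch '[0,0,0,0,0,0,-0.0197, 0,0,0,0,0,0,-0.0394, 0,0,0,0,0,0,-0.059, 0,0,0,0,0,0,-0.0788, 0,0,0,0,0,0,-0.0985]' && python3 -m inch '[0,0.01,-0.008,0,0,0,-0.0197, 0,0.025,-0.02,0,0,0,-0.0395, 0,0.04,-0.031,0,0,0,-0.059, 0,0.06,-0.046,0.015,0,0,-0.079, 0,0.0815,-0.0616,0.03,0,0,-0.0987]' && python3 -m inch '[0,0,0,0.01,0,0,0, 0,0,0,0.018,0,0,0, 0,0,0,0.018,0,0,0, 0,0,0,0.018,0,0,0, 0,0,0,0.018,0,0,0]' ; python3 - <<'E'
from h import *
s=grab_frame("side"); P=get_state()["position"]; print(P)
t=np.linspace(0,2*np.pi,181)
q=np.array([proj("side",P+np.array([.017*np.cos(a),.017*np.sin(a),z])) for z in(.0004,.0054) for a in t])
print("pred box",q.min(0),q.max(0))
cv2.imwrite("pics/f.png",cv2.resize(s[180:230,200:260],None,fx=12,fy=12,interpolation=cv2.INTER_CUBIC))
E
```

```text
clock: 8.32
position: [0.4898, 0.0726, 0.15]
ee_rot: [-180.0, 0.0, -16.0]
contact_force: [0.6, 0.7, -1.1]
gripper_width: 0.0318
gripper_force: 30.0
clock: 8.73
position: [0.5866, 0.109, 0.1203]
ee_rot: [180.0, -0.1, 19.5]
contact_force: [0.7, -0.0, 0.3]
gripper_width: 0.0321
gripper_force: 30.0
clock: 9.15
position: [0.5852, 0.1084, 0.1029]
ee_rot: [180.0, -0.0, 19.0]
contact_force: [-0.2, -0.2, -0.0]
gripper_width: 0.0322
gripper_force: 30.0
[0.58536979 0.10837447 0.10304373]
pred box [218.0006706  197.63200316] [237.36658295 213.49821017]
```

View pics/f.png

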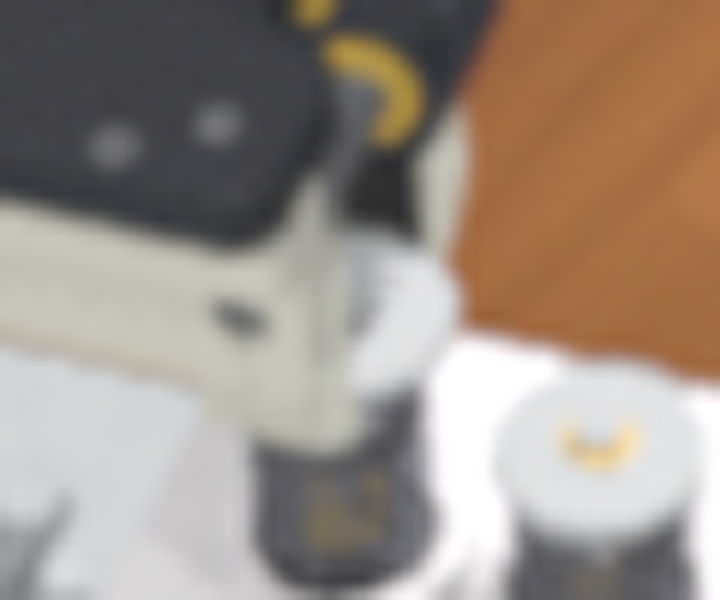

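The ring's right edge is at u≈238.3, so its centre is near 228.6. The spring body spans u 220.5–235.5, which puts its axis at about 227.2 at the ring's height. The ring therefore needs to go about 2 mm left in the image.

```bash
python3 -m inch '[0,0.0017,-0.0011,0,0,0,-0.001, 0,0.0017,-0.0011,0.002,0,0,-0.002, 0,0.0017,-0.0011,0.004,0,0,-0.002, 0,0.0017,-0.0011,0.006,0,0,-0.002, 0,0.0017,-0.0011,0.007,0,0,-0.002]' && python3 -m inch '[0,0,0,0.0008,0,0,0, 0,0,0,0.0016,0,0,0, 0,0,0,0.0024,0,0,0, 0,0,0,0.003,0,0,0, 0,0,0,0.003,0,0,0]'; python3 -c "
from h import *; s=get_state();print(s['position'],s['contact_force'],s['torque'])"
```

```text
clock: 9.62
position: [0.5864, 0.1101, 0.0947]
ee_rot: [-180.0, 0.0, 19.8]
contact_force: [0.4, 0.5, -1.1]
gripper_width: 0.0321
gripper_force: 30.0
clock: 10.03
position: [0.5866, 0.1101, 0.0919]
ee_rot: [-180.0, 0.0, 19.8]
contact_force: [-0.7, 0.0, -0.8]
gripper_width: 0.0319
gripper_force: 30.0
[0.58657212 0.11013687 0.09189401] [-0.73318099  0.0328729  -0.79398363] [ 0.03932432 -0.02154081  0.00014109]
```

```bash
python3 -m inch '[0,0,0,0.0005,0,0,0, 0.5,0,0,0.0005,0,0,0, 0.5,0,0,0.0005,0,0,0, 0.5,0,0,0.0005,0,0,0, 0.5,0,0,0.0005,0,0,0]' && python3 -m inch '[0.5,0,0,0,0,0,0, 0.5,0,0,-0.025,0,0,0, 0.5,0,0,-0.06,0,0,0, 0.5,-0.03,0,-0.09,0,0,0, 0.5,-0.07,0,-0.12,0,0,0]' && python3 -m inch '[0.5,-0.04,0,0,0,0,0, 0.5,-0.08,0,0,0,0,0, 0.5,-0.11,0,0,0,0,0, 0.5,-0.11,0,0,0,0,0, 0.5,-0.11,0,0,0,0,0]'; python3 - <<'E'
from h import *
s=grab_frame("side");t=grab_frame("top"); print(get_state()["position"])
a=cv2.resize(s[180:240,200:270],None,fx=6,fy=6,interpolation=cv2.INTER_CUBIC);b=cv2.resize(t[165:225,205:265],None,fx=6,fy=6,interpolation=cv2.INTER_CUBIC)
cv2.imwrite("pics/g.png",np.hstack([a,b]));cv2.imwrite("pics/side1.png",s);cv2.imwrite("pics/top1.png",t)
E
```

```text
clock: 10.45
position: [0.5867, 0.1102, 0.0916]
ee_rot: [180.0, -0.0, 19.8]
contact_force: [0.1, -0.8, 0.9]
gripper_width: 0.0459
gripper_force: 0.0
clock: 10.87
position: [0.5279, 0.0889, 0.2077]
ee_rot: [180.0, -0.1, 19.8]
contact_force: [0.1, -0.4, 1.6]
gripper_width: 0.0464
gripper_force: 0.0
clock: 11.28
position: [0.4236, 0.0514, 0.2067]
ee_rot: [180.0, -0.1, 19.8]
contact_force: [0.3, 0.3, 0.4]
gripper_width: 0.0465
gripper_force: 0.0
[0.42505136 0.05175459 0.20645114]
```

View pics/g.png

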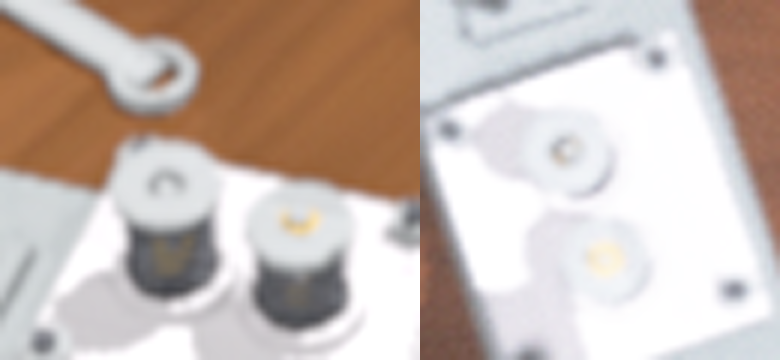

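Both views show the retainer flat on the spring, with the stem in its hole at side (228,210.5) and top (229.8,190.3). Next I'll locate the grip by casting rays onto the lever's plane.

```bash
cat >> h.py <<'E'
yw=np.radians(19.7);EX=np.array([np.cos(yw),np.sin(yw),0]);EY=np.array([-np.sin(yw),np.cos(yw),0]);EZ=np.array([0,0,1.])
S=np.array([.5855,.1098,0])
def onlever(n,u,v):
    o,d=ray(n,u,v); X=o+d*((S-o)@EY)/(d@EY); return (X-S)@EX,X[2]
def gp(a,r=.25): return S+(.085-r*np.cos(a)+.027*np.sin(a))*EX+(.086+r*np.sin(a)+.027*np.cos(a))*EZ
E
python3 - <<'E'
from h import *
s=cv2.imread("pics/side1.png").max(2)
pts=[]
for v in range(54,125,5):
    r=s[v,120:200]; i=np.where(r<70)[0]
    if len(i): print(v,i.min()+120,i.max()+120,np.round(onlever("side",(i.min()+i.max())/2+120,v),4))
g=gp(1.5)-[0,0,.019]; print("tcp",g)
p0=get_state()["position"]; up=np.array([g[0],g[1],.42])
plan([((p0+up)/2,[180,0,19.7]),(up,[180,0,19.7]),(g,[180,0,19.7])])
E
```

```text
59 154 154 [0.0856 0.3653]
64 141 156 [0.0959 0.357 ]
69 142 156 [0.0969 0.3497]
74 143 157 [0.0971 0.3423]
79 144 158 [0.0974 0.3348]
84 144 158 [0.0992 0.3269]
89 146 159 [0.0986 0.3192]
94 147 160 [0.0989 0.3112]
99 147 161 [0.1    0.3029]
104 149 162 [0.0994 0.2946]
109 149 162 [0.1014 0.2858]
114 151 162 [0.1017 0.2771]
tcp [0.67423178 0.14157058 0.31828365]
[0.1326, -0.0, -0.1066] [0.0001, -0.0002, 0.0002] rows>= 4.1
[0.1324, -0.0003, -0.1068] [0.0, 0.0, 0.0] rows>= 4.1
[0.0, -0.0, 0.1017] [0.0, 0.0, 0.0] rows>= 2.4
```

```bash
python3 -m inch '[0.8,0.02,0,-0.03,0,0,0, 0.8,0.04,0,-0.06,0,0,0, 0.8,0.065,0,-0.09,0,0,0, 0.8,0.09,0,-0.12,0,0,0, 0.8,0.11,0,-0.15,0,0,0]' && python3 -m inch '[0.8,0.02,0,-0.03,0,0,0, 0.8,0.05,0,-0.055,0,0,0, 0.8,0.085,0,-0.064,0,0,0, 0.8,0.12,0,-0.064,0,0,0, 0.8,0.158,0,-0.064,0,0,0]' && python3 -m inch '[0.8,0,0,0,0,0,0, 0.8,0,0,0,0,0,0, 0.8,0,0,0.025,0,0,0, 0.8,0,0,0.05,0,0,0, 0.8,0,0,0.06,0,0,0]'; python3 - <<'E'
from h import *
g=gp(1.494)-[0,0,.019]+.003*EX; print(get_state()["position"],get_state()["contact_force"]); plan([(g,[180,0,19.7])])
E
```

```text
clock: 11.8
position: [0.5296, 0.0899, 0.3573]
ee_rot: [-180.0, -0.0, 19.8]
contact_force: [1.1, 0.1, 0.2]
gripper_width: 0.073
gripper_force: 0.0
clock: 12.22
position: [0.6783, 0.1436, 0.4205]
ee_rot: [180.0, -0.1, 19.8]
contact_force: [0.6, -0.5, 0.2]
gripper_width: 0.0746
gripper_force: 0.0
clock: 12.63
position: [0.6751, 0.1423, 0.3574]
ee_rot: [-180.0, 0.2, 19.8]
contact_force: [-0.1, -0.6, -1.1]
gripper_width: 0.0746
gripper_force: 0.0
[0.67513413 0.14232514 0.35735292] [-0.06085798 -0.63611276 -1.08449035]
[0.0005, 0.0004, 0.039] [-0.0001, 0.0005, 0.0003] rows>= 0.9
```

```bash
python3 -m inch '[0.8,0,0,0.015,0,0,0, 0.8,0.001,0,0.03,0,0,0, 0.8,0.001,0,0.038,0,0,0, 0.8,0.001,0,0.038,0,0,0, 0,0.001,0,0.038,0,0,0]' && python3 -m inch '[0,0,0,0,0,0,0, 0,0,0,0,0,0,0, 0,0,0,0,0,0,0, 0,0,0,0,0,0,0, 0,0,0,0,0,0,0]' && python3 -m inch '[0,0,0,0,0,0,0, 0,0,0,0,0,0,0, 0,0,0,0,0,0,0, 0,0,0,0,0,0,0, 0,0,0,0,0,0,0]'; python3 - <<'E'
from h import *
P=get_state()["position"];c=(P-S); print(P,c@EX,c@EY)
p=gp(1.494)
for a in(1.4,1.3,1.2,1.1,1.0,.9,.8,.7,.6,.5,.4,.3,.25,.2,.15,.1,.05,0,-.02):
    d=gp(a)-p; print(a,round(d@EX,4),round(-d[2],4))
E
```

```text
clock: 13.05
position: [0.6772, 0.1427, 0.323]
ee_rot: [180.0, -0.0, 19.8]
contact_force: [0.2, -0.2, -0.2]
gripper_width: 0.0709
gripper_force: 0.0
clock: 13.47
position: [0.6772, 0.1427, 0.3223]
ee_rot: [180.0, -0.0, 19.8]
contact_force: [1.0, -0.1, -0.8]
gripper_width: 0.0388
gripper_force: 0.0
clock: 13.88
position: [0.6777, 0.1414, 0.3221]
ee_rot: [179.9, -0.0, 19.7]
contact_force: [1.8, -5.9, -0.1]
gripper_width: 0.0237
gripper_force: 30.0
[0.67767673 0.14144835 0.32211987] 0.09745018547092353 -0.0012763530462331573
1.4 -0.0236 0.0004
1.3 -0.0486 0.0032
1.2 -0.0732 0.0085
1.1 -0.0971 0.0163
1.0 -0.1201 0.0264
0.9 -0.142 0.0387
0.8 -0.1625 0.0532
0.7 -0.1816 0.0696
0.6 -0.1988 0.0879
0.5 -0.2142 0.1078
0.4 -0.2275 0.1291
0.3 -0.2386 0.1517
0.25 -0.2433 0.1633
0.2 -0.2474 0.1752
0.15 -0.2509 0.1873
0.1 -0.2538 0.1995
0.05 -0.2561 0.2119
0 -0.2577 0.2243
-0.02 -0.2582 0.2293
```

```bash
python3 -m inch '[0,-0.024,0.001,0.0004,0,0,0, 0,-0.0493,0.001,0.0032,0,0,0, 0,-0.0742,0.001,0.0086,0,0,0, 0,-0.0985,0.001,0.0165,0,0,0, 0,-0.1218,0.001,0.0268,0,0,0]' && python3 -m inch '[0,-0.0222,0,0.0125,0,0,0, 0,-0.043,0,0.0272,0,0,0, 0,-0.0624,0,0.0439,0,0,0, 0,-0.0798,0,0.0624,0,0,0, 0,-0.0954,0,0.0826,0,0,0]'; python3 - <<'E'
from h import *
s=get_state();P=s["position"];c=(P-S); print(P,c@EX,c@EY,s["contact_force"],s["gripper_width"]); print(gp(.5,.2536)-[0,0,.019])
E
```

```text
clock: 14.3
position: [0.5624, 0.1007, 0.2975]
ee_rot: [180.0, -0.3, 19.8]
contact_force: [-3.8, 0.6, 12.8]
gripper_width: 0.0234
gripper_force: 30.0
clock: 14.72
position: [0.4708, 0.0683, 0.2131]
ee_rot: [-179.9, 0.1, 19.8]
contact_force: [-8.8, 2.5, 5.7]
gripper_width: 0.0229
gripper_force: 30.0
[0.47083519 0.06833993 0.21305105] -0.12192953138332448 -0.00038046976173206195 [-8.76138545  2.50199764  5.65808733] 0.022943429320862862
[0.46818293 0.06779441 0.21227705]
```

```bash
python3 -m inch '[0,-0.0135,0,0.0216,0,0,0, 0,-0.0248,0,0.0446,0,0,0, 0,-0.0295,0,0.0563,0,0,0, 0,-0.0337,0,0.0684,0,0,0, 0,-0.0337,0,0.0684,0,0,0]'; python3 - <<'E'
from h import *
import time
fr=grab_frame("side");s=get_state();P=s["position"];c=(P-S); print(P,c@EX,c@EY,s["contact_force"],s["gripper_width"]); print(gp(.2,.2536)-[0,0,.019])
cv2.imwrite("pics/h.png",fr); g=fr.max(2)
E
```

```text
clock: 15.13
position: [0.4374, 0.0566, 0.1418]
ee_rot: [-179.8, 0.5, 19.8]
contact_force: [-13.9, 0.4, 2.7]
gripper_width: 0.0232
gripper_force: 30.0
[0.43770247 0.05673221 0.14251416] -0.15703592115311563 -0.0001399098891898795 [-16.03156215  -0.92269541   3.38909424] 0.023341852998796268
[0.43657742 0.056478   0.14384434]
```

View pics/h.png

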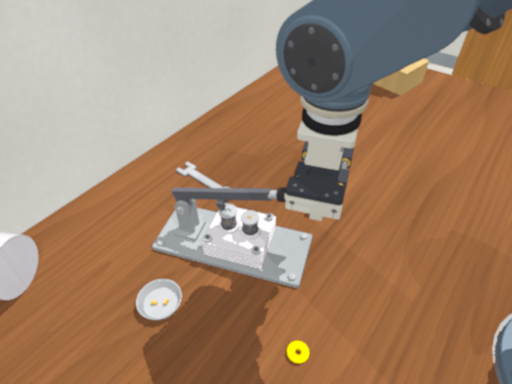

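The picture shows the lever coming down towards level, grip in the gripper near (300,195). The fork is just above the retainer at (228,208), and the retainer is still seated. The dish, spanner and plate haven't moved.

```bash
python3 -m inch '[0,-0.004,0,0.008,0,0,0, 0,-0.006,0,0.016,0,0,0, 0,-0.0075,0,0.021,0,0,0, 0,-0.0085,0,0.0246,0,0,0, 0,-0.0095,0,0.028,0,0,0]' && python3 -m inch '[0,-0.0005,0,0.004,0,0,0, 0,-0.001,0,0.007,0,0,0, 0,-0.0015,0,0.01,0,0,0, 0,-0.002,0,0.0135,0,0,0, 0,-0.002,0,0.0135,0,0,0]' && python3 -m inch '[0,0,0,0,0,0,0, 0,0,0,0,0,0,0, 0,0,0,0,0,0,0, 0,0,0,0,0,0,0, 0,0,0,0,0,0,0]'; python3 - <<'E'
from h import *
s=get_state();P=s["position"];c=(P-S); print(P,c@EX,c@EY,s["contact_force"],s["torque"],s["gripper_width"]); print(gp(.03,.2536)-[0,0,.019],gp(-.02,.2536)-[0,0,.019])
fr=grab_frame("side"); cv2.imwrite("pics/i.png",fr)
# stem/retainer: bar upper edge, measured along columns
for u in(200,210,220,240,250,260):
    col=fr[170:215,u].max(1).astype(int); d=np.diff(col); print(u,170+d.argmin()+.5,170+d.argmax()+.5)
E
```

```text
clock: 15.6
position: [0.4302, 0.054, 0.1154]
ee_rot: [-179.9, 0.3, 19.8]
contact_force: [-9.2, 4.6, 0.2]
gripper_width: 0.0233
gripper_force: 30.0
clock: 16.02
position: [0.4277, 0.0532, 0.1016]
ee_rot: [-179.9, 0.4, 19.8]
contact_force: [-11.4, 2.7, 1.6]
gripper_width: 0.0234
gripper_force: 30.0
clock: 16.43
position: [0.4278, 0.0532, 0.102]
ee_rot: [-179.9, 0.3, 19.8]
contact_force: [-12.1, 2.2, 2.3]
gripper_width: 0.0232
gripper_force: 30.0
[0.4277956  0.05318544 0.10198324] -0.16755854686303678 -0.00013953573444693107 [-12.05131208   2.17590367   2.33086769] [0.46575533 1.66897181 0.00476046] 0.02315267787508778
[0.42763798 0.05327721 0.10159471] [0.42630746 0.05280082 0.08892294]
200 180.5 201.5
210 186.5 202.5
220 193.5 203.5
240 200.5 207.5
250 201.5 209.5
260 202.5 211.5
```

```bash
cat > ang.py <<'E'
from h import *
def ang(path,show=False):
    fr=cv2.imread(path); hsv=cv2.cvtColor(fr,cv2.COLOR_BGR2HSV); out=[]
    for sgn in(0,1):
        q=[]
        for u in range(236,268,2):
            col=fr[175:222,u].astype(int); m=((col.max(1)-col.min(1))<40)&(col.max(1)<150)
            i=np.where(m)[0]
            if len(i)<4: continue
            runs=np.split(i,np.where(np.diff(i)>1)[0]+1); r=max(runs,key=len); v=175+(r[-1]+.5 if sgn else r[0]-.5)
            yy=.0055 if sgn else -.0055
            o,d=ray("side",u,v); X=o+d*((S-o)@EY+yy)/(d@EY); q.append(((X-S)@EX,X[2],u,v))
        q=np.array(q); f=np.polyfit(q[:,0],q[:,1],1); res=q[:,1]-np.polyval(f,q[:,0]); k=abs(res)<.003; f=np.polyfit(q[k,0],q[k,1],1)
        print(path,"low" if sgn else "up","a=",-np.arctan(f[0]).round(3),"z at hinge",np.polyval(f,.085).round(4),"z at -.05",np.polyval(f,-.05).round(4),k.sum(),len(q)); 
        if show: print(q.round(4)[::3])
E
python3 -c "
from ang import *
ang('pics/h.png',1); ang('pics/i.png',1)"
```

```text
pics/h.png up a= 0.266 z at hinge 0.1228 z at -.05 0.1596 16 16
[[-1.710e-02  1.506e-01  2.360e+02  1.875e+02]
 [-2.790e-02  1.536e-01  2.420e+02  1.875e+02]
 [-3.860e-02  1.565e-01  2.480e+02  1.875e+02]
 [-4.910e-02  1.594e-01  2.540e+02  1.875e+02]
 [-5.950e-02  1.622e-01  2.600e+02  1.875e+02]
 [-6.970e-02  1.650e-01  2.660e+02  1.875e+02]]
pics/h.png low a= 0.271 z at hinge 0.1044 z at -.05 0.1419 16 16
[[-2.010e-02  1.333e-01  2.360e+02  1.995e+02]
 [-3.100e-02  1.365e-01  2.420e+02  1.995e+02]
 [-4.170e-02  1.397e-01  2.480e+02  1.995e+02]
 [-5.230e-02  1.428e-01  2.540e+02  1.995e+02]
 [-6.270e-02  1.458e-01  2.600e+02  1.995e+02]
 [-7.300e-02  1.465e-01  2.660e+02  2.005e+02]]
pics/i.png up a= 0.108 z at hinge 0.1213 z at -.05 0.1359 16 16
[[-1.610e-02  1.313e-01  2.360e+02  1.955e+02]
 [-2.710e-02  1.344e-01  2.420e+02  1.955e+02]
 [-3.800e-02  1.351e-01  2.480e+02  1.965e+02]
 [-4.870e-02  1.358e-01  2.540e+02  1.975e+02]
 [-5.930e-02  1.365e-01  2.600e+02  1.985e+02]
 [-6.990e-02  1.371e-01  2.660e+02  1.995e+02]]
pics/i.png low a= 0.094 z at hinge 0.1056 z at -.05 0.1183 16 16
[[-1.910e-02  1.157e-01  2.360e+02  2.065e+02]
 [-3.010e-02  1.166e-01  2.420e+02  2.075e+02]
 [-4.110e-02  1.174e-01  2.480e+02  2.085e+02]
 [-5.190e-02  1.182e-01  2.540e+02  2.095e+02]
 [-6.260e-02  1.191e-01  2.600e+02  2.105e+02]
 [-7.320e-02  1.199e-01  2.660e+02  2.115e+02]]
```

The lever's measured angle is 0.10, so the grip sits about 17 mm higher between the fingers than I planned. That offset hasn't changed since the last picture, so I'll press further down.

```bash
python3 -m inch '[0,-0.001,0,0.005,0,0,0, 0,-0.002,0,0.01,0,0,0, 0,-0.0025,0,0.015,0,0,0, 0,-0.003,0,0.02,0,0,0, 0,-0.003,0,0.02,0,0,0]' && python3 -m inch '[0,0,0,0,0,0,0, 0,0,0,0,0,0,0, 0,0,0,0,0,0,0, 0,0,0,0,0,0,0, 0,0,0,0,0,0,0]'; python3 - <<'E'
from ang import *
s=get_state();P=s["position"];c=(P-S); print(P,c@EX,s["contact_force"],s["torque"],s["gripper_width"])
cv2.imwrite("pics/j.png",grab_frame("side")); ang("pics/j.png")
E
```

```text
clock: 16.9
position: [0.4254, 0.0523, 0.0819]
ee_rot: [-179.9, 0.3, 19.8]
contact_force: [-11.0, 4.5, 8.4]
gripper_width: 0.0232
gripper_force: 30.0
clock: 17.32
position: [0.4254, 0.0523, 0.0824]
ee_rot: [-179.9, 0.3, 19.8]
contact_force: [-10.8, 4.0, 6.6]
gripper_width: 0.0237
gripper_force: 30.0
[0.42543579 0.05234043 0.08244206] -0.17006508466908024 [-10.75489027   3.99310175   6.5906122 ] [ 0.71027411  1.66091199 -0.00612527] 0.023669101063693167
pics/j.png up a= 0.023 z at hinge 0.1222 z at -.05 0.1253 16 16
pics/j.png low a= 0.021 z at hinge 0.1066 z at -.05 0.1095 16 16
```

```bash
python3 -m inch '[0,0,0,0.003,0,0,0, 0,0,0,0.006,0,0,0, 0,0,0,0.009,0,0,0, 0,0,0,0.0105,0,0,0, 0,0,0,0.0105,0,0,0]' && python3 -m inch '[0,0,0,0,0,0,0, 0,0,0,0,0,0,0, 0,0,0,0,0,0,0, 0,0,0,0,0,0,0, 0,0,0,0,0,0,0]'; python3 - <<'E'
from ang import *
s=get_state();P=s["position"];c=(P-S); print(P,c@EX,s["contact_force"],s["torque"],s["gripper_width"])
f=grab_frame("side");cv2.imwrite("pics/k.png",f); ang("pics/k.png")
# retainer's visible underside/spring junction, compared with before
for n in("side1","i","j","k"):
    g=cv2.imread(f"pics/{n}.png").max(2)[205:235,226:230].mean(1).astype(int); print(n,g)
E
```

```text
clock: 17.78
position: [0.4249, 0.0522, 0.0717]
ee_rot: [-179.9, 0.3, 19.8]
contact_force: [-14.4, 2.1, 10.3]
gripper_width: 0.0232
gripper_force: 30.0
clock: 18.2
position: [0.4249, 0.0522, 0.0719]
ee_rot: [-179.9, 0.3, 19.8]
contact_force: [-15.1, 2.2, 10.8]
gripper_width: 0.0231
gripper_force: 30.0
[0.42491506 0.05216323 0.07193134] -0.17061506898899254 [-15.05380396   2.2113902   10.83036309] [ 0.36747261  2.015767   -0.06820249] 0.023132687772612622
pics/k.png up a= -0.013 z at hinge 0.1216 z at -.05 0.1199 16 16
pics/k.png low a= -0.026 z at hinge 0.1072 z at -.05 0.1037 15 16
side1 [226 228 222 201 183 197 211 218 226 228 227 219 193 146 106 107 114 116
 115 114 105  88  86  78 123 191 218 208 206 233]
i [ 88  95 113 130 139 155 170 158 144 152 163 172 172 157 125 108 110 111
 110 101  97  96  90  91 128 195 222 212 210 233]
j [ 91  89  91  92  98 108 119 124 120 117 122 137 150 163 173 168 141 108
 107 110 110 103  90  91 133 185 212 208 205 208]
k [ 91  92  89  90  94 100 110 122 127 122 113 115 129 143 157 170 172 150
 117 115 110  98  91  81 117 178 207 207 205 208]
```

```bash
python3 -m inch '[0,0,0,0.001,0,0,0, 0,0,0,0.002,0,0,0, 0,0,0,0.0025,0,0,0, 0,0,0,0.0025,0,0,0, 0,0,0,0.0025,0,0,0]' && python3 -m inch '[0,0,0,0,0,0,0, 0,0,0,0,0,0,0, 0,0,0,0,0,0,0, 0,0,0,0,0,0,0, 0,0,0,0,0,0,0]' && python3 -m inch '[0,0,0,0,0,0,0, 0,0,0,0,0,0,0, 0,0,0,0,0,0,0, 0,0,0,0,0,0,0, 0,0,0,0,0,0,0]' && python3 -m inch '[0,0,0,0,0,0,0, 0,0,0,0,0,0,0, 0,0,0,0,0,0,0, 0,0,0,0,0,0,0, 0,0,0,0,0,0,0]'; python3 - <<'E'
from ang import *
s=get_state();print(s["position"],s["contact_force"])
f=grab_frame("side");cv2.imwrite("pics/l.png",f); ang("pics/l.png"); print(f.max(2)[215:232,226:230].mean(1).astype(int))
E
```

```text
clock: 18.67
position: [0.4248, 0.0521, 0.0694]
ee_rot: [-179.9, 0.4, 19.8]
contact_force: [-16.1, 2.3, 10.9]
gripper_width: 0.0232
gripper_force: 30.0
clock: 19.08
position: [0.4248, 0.0521, 0.0694]
ee_rot: [-179.9, 0.4, 19.8]
contact_force: [-15.8, 1.8, 11.2]
gripper_width: 0.0233
gripper_force: 30.0
clock: 19.5
position: [0.4248, 0.0521, 0.0694]
ee_rot: [-179.9, 0.4, 19.8]
contact_force: [-15.0, 1.8, 11.2]
gripper_width: 0.0233
gripper_force: 30.0
clock: 19.92
position: [0.4248, 0.0521, 0.0695]
ee_rot: [-179.9, 0.4, 19.8]
contact_force: [-15.1, 2.4, 11.3]
gripper_width: 0.0235
gripper_force: 30.0
[0.42483058 0.05212939 0.06945311] [-15.132831     2.37294079  11.27002933]
pics/l.png up a= -0.013 z at hinge 0.1203 z at -.05 0.1185 16 16
pics/l.png low a= -0.049 z at hinge 0.109 z at -.05 0.1023 15 16
[110 112 121 133 148 165 172 156 122 111 113 103  96  91 118 178 207]
```

```bash
python3 -c "
from station import *
print(finish_job())"
```

```text
the job is handed in; nothing more can be done
None
```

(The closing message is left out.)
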